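Set a pan on the hob and turn up the heat

ROBOT

A 6-joint arm with a two-finger parallel gripper is mounted at the origin on the work surface. World frame = base frame: x ahead of the robot, y to its left, z up, the work surface at z = 0. Lengths are in m, angles in rad, forces in N, time in s.
With the tool pointing down it reaches from about 0.325 to 0.775 m from the base axis. Payload 9.3 kg.
Tool frame: the origin (TCP) lies midway between the tips of the shut fingers; the grasp point (between the pads) lies 19 mm behind it (env.grip_depth is the distance from the TCP to the grasp point, in m); y points along the fingers, x is the direction in which the jaws open and shut, and the axes are right-handed (so a half turn about y gives the same grasp; the last joint's range is limited). The gripper opens to 85 mm and grips with 20 to 120 N. Pads are 22 mm wide; open, the fingers measure 114 mm over their backs; the gripper's body (76 mm by 85 mm) begins 54 mm behind the grasp point. The pads swing forward as they close: fully open they stand 13 mm farther back than shut.
Start: joints at [-1.445, 0.259, 0.021, 1.334, 0, 1.418], TCP at [0.151, -0.529, 0.231] pointing down, gripper open.
Joint ranges: [-3.04, 3.04], [-0.91, 1.82], [-1.04, 1.36], [-1.92, 1.95], [-1.52, 1.45], [-3.14, 3.14]. Speed limits (rad/s): [2.22, 2.22, 2.79, 3.14, 3.14, 3.14].

INTERFACE

Orientations are given as a unit quaternion [w, x, y, z].
In Python, from workcell import env gives the robot as it stands. The module is installed in compiled form; this text tells all that it offers.
- The arm moves only by the shell command python3 -m inch 'ROWS' [FORCE]. ROWS is a JSON object of lists of equal length, an entry for each row: "travel": the shift along the tool's x, y, z in mm, a list of three; "turn": the turn, a rotation vector about the tool's x, y, z in rad, a list of three; "jaw": the gripper command: -1 is shut, 1 is fully open, values between are in proportion. A call has 1 to 10 rows; each row is the pose to reach, as a shift and turn from the pose commanded when the call began, along the tool's axes at that moment; what a row does not reach only later rows make up. A row lasts 1/12 s, in which the tool goes at most 41.7 mm and 7.16 degrees, less where a joint would pass 70% of its speed; a pose out of reach is approached as far as the arm can. A call with a gripper value outside its range is refused whole. The fingers move at their own pace and stop on an object; FORCE is the grip in N (left out, the last holds). Time passes only in rows, so rows that repeat a pose let the fingers close. It gives the time, the measured TCP pose, the force and the opening at its end, in the units of the state.
- env.sense(): the state, without advancing time (a new reading comes with each control period).
- env.snapshot(name): name is "scene" or "top" or "wrist"; returns the picture (480x640x3 uint8, red, green, blue); there is no depth.
- env.camera_info(name): a dict with "intrinsics" (3x3 intrinsics, pixels), "R" (3x3) and "t" (3): a world point X has camera coordinates R X + t. Camera axes: x right, y down, z forward; pixel columns grow to the right and rows downward; lengths in m; the calibration is good to about 2 mm. The wrist camera is an equidistant fisheye: a pixel r from the principal point sees the ray r / f radians off the axis. A picture is of the moment at which its call begins: read the wrist's pose just before it. camera_info takes no time and is no camera call; for the wrist camera it gives the pose at the moment of the call.
- env.hand_in(): hands the job in, once; it reports no verdict.
The state is a dict: "time": time; "joints": joint angles; "joint_vel": joint speeds; "joint_efforts": joint torques, N m; "position": TCP position; "ee_rot": TCP orientation; "contact_force": force on the tool from outside, world axes, zero at the start; "ft_torque": the same for the moment, N m; "width": finger opening in m.
Only numpy, scipy, OpenCV 4.12 (cv2) and the standard library are available. Lean on these libraries where they do the work, as an engineer would, in place of code of your own. Each camera call takes 0.05 s, during which the arm holds its last target.

TASK

The pan on the table hob is standing off its cooking zone. First bring the pan over the printed circle so that it stands centred in it, and only then turn the heat dial to position 5, that is five clicks clockwise from off (the small open circle is off, the fifth line after it is position 5). Let go of everything, leave the pan standing flat and do not disturb the bowl and the jar.

Things in the scene. Friction and masses are not known exactly. Their poses are not given: they have to be found in the camera images.
- hob: Steel table hob, fixed: 320 (its x) by 460 (its y) by 50 mm high, level top. Origin: centre of its underside, on the counter; +x points away from the user's side, +y to the user's left, z up. Left part of the top: black glass with a thin grey printed circle, 216 mm across, for the pan; right part: bare steel strip with the dial.
- ring_centre (a point): Centre of the printed circle, on the hob's top face (50 mm above the counter); 35 mm to +y of the hob's middle.
- dial_axis (a point): The dial's vertical turning axis, at the hob's top; 172 mm to -y of the hob's middle. Nine marks round it at 51 to 62 mm radius, 30 degrees apart: a small open circle (off), then clockwise eight short lines, positions 1 to 8. Seen from above, off lies 120 degrees counter-clockwise of the hob's +x, position 4 at +x, position 5 at 30 degrees clockwise of +x.
- lever_mid (a point): Point in the dial's lever, 34 mm out from the axis, 22 mm above the hob's top. The dial is a black disc, radius 28 mm, top 10 mm above the hob, with an upright bar on it (the lever): 11 mm thick, from 18 mm behind the axis to 45 mm ahead of it, 10 to 35 mm above the hob's top. Its long end, with a white line on top, points at the mark that is set.
- dial (a joint): Dial angle in rad: 0 = off, grows clockwise seen from above, 0.5236 (30 degrees) a click; position 5 = 2.618. End stops at 0 and 4.189 (position 8). Starts in position 0, 1 or 2 (rarely caught half-way between two). Firm detents: about 0.1 N m (3 N at the lever) to leave one; past half-way the dial snaps on to the next and stays there when released.
- pan_mid (a point): Loose frying pan, empty, 0.4 to 0.85 kg. Point on its axis, 24 mm above its underside; x axis along the handle. 140 mm across at the foot, 148 at 6 mm up, 176 at the rim, 48 mm high; wall 4, floor 5 mm thick. Handle 24 mm wide, 33 to 49 mm above the underside, to 248 mm from the axis. Starts 50 to 120 mm off the circle's centre, away from the dial; the handle points away from it.
- bowl: Bystander: white bowl, 124 mm across, 60 mm high, on the counter. Origin: centre of its underside.
- jar: Bystander: storage jar with a lid, 64 mm across, 95 mm high, on the counter. Origin: centre of its underside.

How it is judged:
On the way, in this order (a step that is already met when the one before it is completed fails the run):
1. the pan stands flat, centred in the printed circle to within 20 mm (horizontal distance between pan_mid and ring_centre below 0.02 m and angle between pan_mid's own z axis and vertical below 0.1 rad and height (world z) of pan_mid below 0.08 m), for 0.2 s.
2. the dial is turned to position 5 (value of joint dial between 2.468 and 2.768 rad), for 0.3 s.
At the end, for the whole second after the job is handed in: The dial rests in position 5 (2.618 rad, within 0.15), and the pan stands flat on the hob with its axis within 20 mm of the circle's centre (all of step 1 and all of step 2 and velocity of joint dial between -0.2 and 0.2 rad/s); the robot touches nothing.
It fails at once if the bowl or the jar is shifted by more than 30 mm or tipped (distance of any of bowl, jar from where it was at the start of the episode above 0.03 m or angle between any of bowl, jar's own z axis and vertical above 0.4 rad).
It also fails if it takes over 54 s, if anything falls off the work surface, if the arm or the gripper's body presses on something with over 40 N, if the wrist force passes 120 N, or if a joint passes its speed limit or range.

## Working session

There is one attempt and no reset: what is moved stays moved. The work goes in short steps, Python scripts to look and compute and a shell command to move; the robot and the scene stay as the last step left them, time stands still between calls to the robot, and variables do not carry over. Pictures are saved under pics/ and viewed, and the job is handed in when it is done.

```bash
mkdir -p pics
python3 - <<'E'
from workcell import env
import cv2
s=env.sense();print(s['time'],s['position'],s['ee_rot'],s['contact_force'],s['width'],env.grip_depth)
for n in ['scene','top']:
    im=env.snapshot(n);cv2.imwrite(f'pics/{n}0.png',im[:,:,::-1]);c=env.camera_info(n);print(n,c)
E
```

```text
0.0 [ 0.15132117 -0.52846796  0.23065501] [ 0.56496495 -0.56429698  0.42600826 -0.42532398] [0.55552295 0.54680864 0.23372436] 0.08554059334026266 0.0187
scene {'intrinsics': array([[559.74090844,   0.        , 310.89901046],
       [  0.        , 559.74090844, 244.35638924],
       [  0.        ,   0.        ,   1.        ]]), 'R': array([[ 0.83184577,  0.5548985 , -0.01096726],
       [ 0.4410921 , -0.67297433, -0.59375358],
       [-0.33685365,  0.48907383, -0.80457219]]), 't': array([-0.42197734, -0.25457169,  1.30205842])}
top {'intrinsics': array([[624.7294174 ,   0.        , 320.10279541],
       [  0.        , 624.7294174 , 247.03441506],
       [  0.        ,   0.        ,   1.        ]]), 'R': array([[-0.01768507, -0.99977616,  0.01161294],
       [-0.99490383,  0.01644338, -0.09947858],
       [ 0.09926535, -0.01331305, -0.99497194]]), 't': array([-0.0639267 ,  0.54936706,  1.19632019])}
```

View pics/scene0.png

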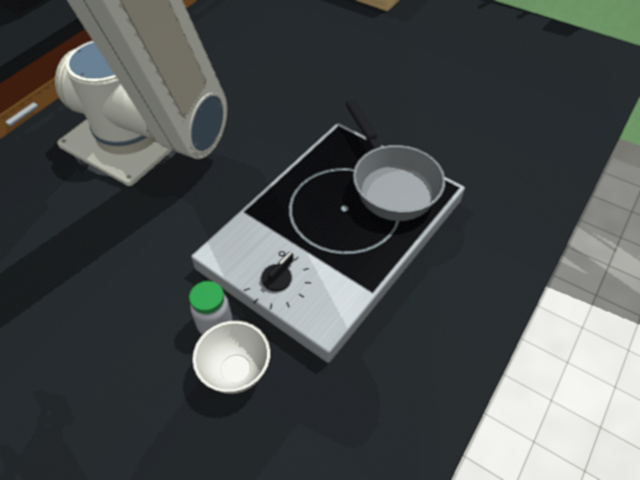

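View pics/top0.png

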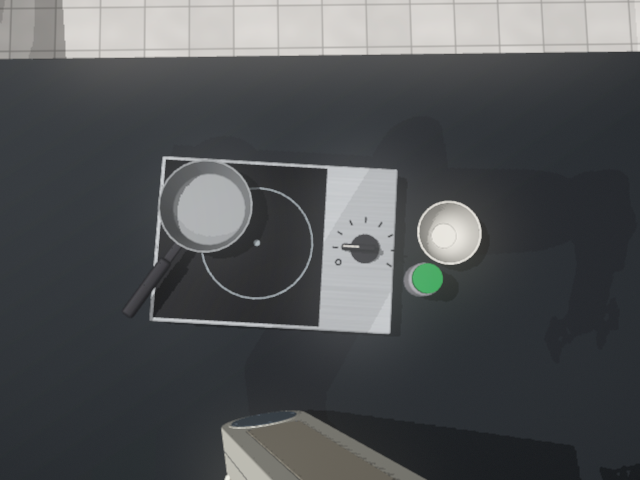

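The scene shows the hob with the pan off the circle at the left and far end. In the top view the circle's dot is at (257,243), the pan is at (208,207) with its handle running to (128,312), and the dial is at (365,248). The lever points at the first line, position 1. The jar is at (427,280) and the bowl at (449,233).

```bash
cat > h.py <<'E'
import numpy as np,cv2
from workcell import env
def ray(c,u,v,z):
    K,R,t=c['intrinsics'],c['R'],c['t']
    C=-R.T@t; d=R.T@np.linalg.inv(K)@np.array([u,v,1.0])
    return C+d*(z-C[2])/d[2]
def proj(c,X):
    p=c['intrinsics']@(c['R']@np.array(X)+c['t']);return p[:2]/p[2]
E
python3 - <<'E'
from h import *
c=env.camera_info('top');im=cv2.imread('pics/top0.png');g=cv2.cvtColor(im,cv2.COLOR_BGR2GRAY)
hsv=cv2.cvtColor(im,cv2.COLOR_BGR2HSV)
# steel strip corners / hob outline
m=(g>110).astype(np.uint8);m[:150]=0;m[340:]=0;m[:,:320]=0;m[:,402:]=0
m=cv2.morphologyEx(m,cv2.MORPH_CLOSE,np.ones((9,9)))
k=max(cv2.findContours(m,0,2)[0],key=cv2.contourArea)
r=cv2.boxPoints(cv2.minAreaRect(k));print('strip',r)
print(np.array([ray(c,*p,.05) for p in r]).round(4))
# ring pixels : bright on black glass right part of ring
rm=(g>90).astype(np.uint8);rm[:180]=0;rm[305:]=0;rm[:,:254]=0;rm[:,317:]=0
ys,xs=np.nonzero(rm);sel=np.hypot(xs-257,ys-243);sel=(sel>48)&(sel<62)
P=np.array([ray(c,x,y,.05)[:2] for x,y in zip(xs[sel],ys[sel])])
A=np.c_[2*P,np.ones(len(P))];s=np.linalg.lstsq(A,(P**2).sum(1),rcond=None)[0]
print('ring',s[:2],np.sqrt(s[2]+s[0]**2+s[1]**2),'dot',ray(c,257,243,.05))
# floor of pan (bright)
fm=(g>150).astype(np.uint8);fm[:160]=0;fm[260:]=0;fm[:,:160]=0;fm[:,252:]=0
k=max(cv2.findContours(fm,0,2)[0],key=cv2.contourArea)
print('floor',cv2.fitEllipse(k))
# rim outer: pixels grey
pm=((g>55)).astype(np.uint8);pm[:150]=0;pm[262:]=0;pm[:,:150]=0;pm[:,262:]=0
cv2.imwrite('pics/crop.png',cv2.resize(im[140:335,110:410],None,fx=2.6,fy=2.6,interpolation=cv2.INTER_CUBIC))
E
```

```text
strip [[312.80756 330.42645]
 [320.01886 164.56604]
 [397.39435 167.93018]
 [390.18304 333.7906 ]]
[[ 0.3872 -0.0564  0.05  ]
 [ 0.7075 -0.0757  0.05  ]
 [ 0.6986 -0.2266  0.05  ]
 [ 0.3782 -0.2032  0.05  ]]
ring [0.55700033 0.0494458 ] 0.1064145446351037 dot [0.55577385 0.04815673 0.05      ]
floor ((210.49148559570312, 209.2630157470703), (65.82141876220703, 70.69569396972656), 28.611318588256836)
```

View pics/crop.png

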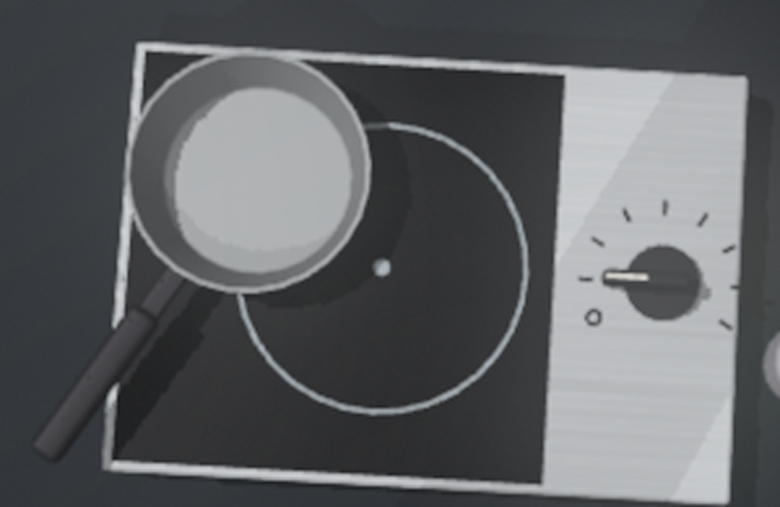

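```bash
cat >> h.py <<'E'
from scipy.spatial.transform import Rotation as Ro
def tool():
    s=env.sense();q=s['ee_rot'];return s,np.array(s['position']),Ro.from_quat([q[1],q[2],q[3],q[0]])
E
python3 - <<'E'
from h import *
c=env.camera_info('top')
f=lambda x,y,z:ray(c,x/2.6+110-.3,y/2.6+140-.3,z)
C=np.array([f(*p,.05) for p in [(138,44),(748,76),(729,503),(105,467)]]);print(C.round(4),C.mean(0))
for i in range(4):d=C[(i+1)%4]-C[i];print(np.linalg.norm(d),np.degrees(np.arctan2(d[1],d[0])))
print('dot',f(382,268,.05))
p=f(249.5,173,.098);t=f(50,448,.091);print('pan',p,'tip',t)
print('rimx',[np.round(f(*q,.098),4) for q in [(128,173),(371,173),(249.5,53),(249.5,293)]])
d=t-p;print(np.hypot(*d[:2]),np.degrees(np.arctan2(d[1],d[0])))
print('dialdisc',f(664,283,.06), 'lever tip',f(606,276,.085),f(648,278,.085))
im=cv2.imread('pics/top0.png');hsv=cv2.cvtColor(im,cv2.COLOR_BGR2HSV)
m=cv2.inRange(hsv,(45,100,60),(80,255,255));ys,xs=np.nonzero(m);print('jar',ray(c,xs.mean(),ys.mean(),.095),'bowl',ray(c,449,233,.06))
s,P,R=tool();print(P,R.as_matrix().round(3))
E
```

```text
[[ 0.7278  0.23    0.05  ]
 [ 0.6966 -0.2265  0.05  ]
 [ 0.3794 -0.2031  0.05  ]
 [ 0.4136  0.2517  0.05  ]] [0.55434671 0.01303457 0.05      ]
0.4575602740705323 -93.91554199665116
0.3180957658729381 175.77522528564637
0.45604213232890994 85.69089652648525
0.314958685980606 -3.949723013263474
dot [0.55621707 0.04887722 0.05      ]
pan [0.62071652 0.13850066 0.098     ] tip [0.42806272 0.27986162 0.091     ]
rimx [array([0.6221, 0.2249, 0.098 ]), array([0.6194, 0.052 , 0.098 ]), array([0.708 , 0.1385, 0.098 ]), array([0.5348, 0.1385, 0.098 ])]
0.23895273195412897 143.7304034622028
dialdisc [ 0.54065895 -0.15868255  0.06      ] lever tip [ 0.54399935 -0.11495157  0.085     ] [ 0.54205624 -0.14511965  0.085     ]
jar [ 0.48105768 -0.26940224  0.095     ] bowl [ 0.56792084 -0.32037023  0.06      ]
[ 0.15131949 -0.52852361  0.23072863] [[ 0.275 -0.     0.961]
 [-0.961  0.001  0.275]
 [-0.001 -1.     0.   ]]
```

```bash
cat > to.py <<'E'
import sys
from h import *
# target x y z(TCP) xangle(deg)
x,y,z,a=map(float,sys.argv[1:5]);s,P,R=tool()
d=R.inv().apply(np.array([x,y,z])-P)*1000
m=R.as_matrix();cur=np.degrees(np.arctan2(m[1,0],m[0,0]))
A=np.radians(a);T=Ro.from_matrix(np.c_[[np.cos(A),np.sin(A),0],[0,0,-1],[-np.sin(A),np.cos(A),0]])
print('t',round(s['time'],2),'P',P.round(4),'xang',cur.round(2),'w',round(s['width'],4),'F',s['contact_force'].round(1),'tau',s['ft_torque'].round(2),'j6',s['joints'][5].round(2))
print('travel mm',d.round(1),'turn',(R.inv()*T).as_rotvec().round(4),'y-turn',-np.radians((a-cur+180)%360-180).round(4))
E
python3 -m inch '{"travel":[[-242,-9,349],[-242,-9,349],[-242,-9,349],[-242,-9,349],[-242,-9,349],[-242,-9,349],[-242,-9,349],[-242,-9,349],[-242,-9,349],[-242,-9,349]],"turn":[[0,-1.1,0],[0,-1.1,0],[0,-1.1,0],[0,-1.1,0],[0,-1.1,0],[0,-1.1,0],[0,-1.1,0],[0,-1.1,0],[0,-1.1,0],[0,-1.1,0]],"jaw":[1,1,1,1,1,1,1,1,1,1]}' 50
python3 to.py 0.4756 0.2451 0.2 53.7
```

```text
time: 0.93
position: [0.4159, -0.2044, 0.2401]
ee_rot: [0.704, -0.704, 0.066, -0.066]
contact_force: [1.2, -1.1, -0.5]
width: 0.0857
t 0.93 P [ 0.4159 -0.2044  0.2401] xang -10.64 w 0.0857 F [ 1.2 -1.1 -0.5] tau [-0.02 -0.03 -0.03] j6 1.12
travel mm [-24.3  40.1 452.8] turn [-0.    -1.123  0.   ] y-turn -1.123
```

```bash
python3 -m inch '{"travel":[[-24,40,452],[-24,40,452],[-24,40,452],[-24,40,452],[-24,40,452],[-24,40,452],[-24,40,452],[-24,40,452],[-24,40,452],[-24,40,452]],"turn":[[0,-1.123,0],[0,-1.123,0],[0,-1.123,0],[0,-1.123,0],[0,-1.123,0],[0,-1.123,0],[0,-1.123,0],[0,-1.123,0],[0,-1.123,0],[0,-1.123,0]],"jaw":[1,1,1,1,1,1,1,1,1,1]}'
python3 to.py 0.4756 0.2451 0.2 53.7
python3 - <<'E'
from h import *
print(env.camera_info('wrist'))
cv2.imwrite('pics/w1.png',env.snapshot('wrist')[:,:,::-1]);cv2.imwrite('pics/s1.png',env.snapshot('scene')[:,:,::-1])
E
```

```text
time: 1.77
position: [0.4722, 0.2069, 0.2031]
ee_rot: [-0.631, 0.631, 0.32, -0.32]
contact_force: [1.6, -1.4, -0.1]
width: 0.0853
t 1.77 P [0.4722 0.2069 0.2031] xang 53.81 w 0.0853 F [ 1.6 -1.4 -0.1] tau [-0.08 -0.07  0.03] j6 0.88
travel mm [32.8  3.1 19.8] turn [-0.0001  0.0019 -0.0002] y-turn 0.0019
{'intrinsics': array([[371.64829954,   0.        , 324.14631839],
       [  0.        , 371.64829954, 244.1169926 ],
       [  0.        ,   0.        ,   1.        ]]), 'R': array([[ 0.59022519,  0.80723653,  0.00184709],
       [ 0.77308713, -0.5659118 ,  0.28649631],
       [ 0.23231557, -0.16766937, -0.95807957]]), 't': array([-0.44719157, -0.27719401,  0.27567793])}
```

View pics/w1.png

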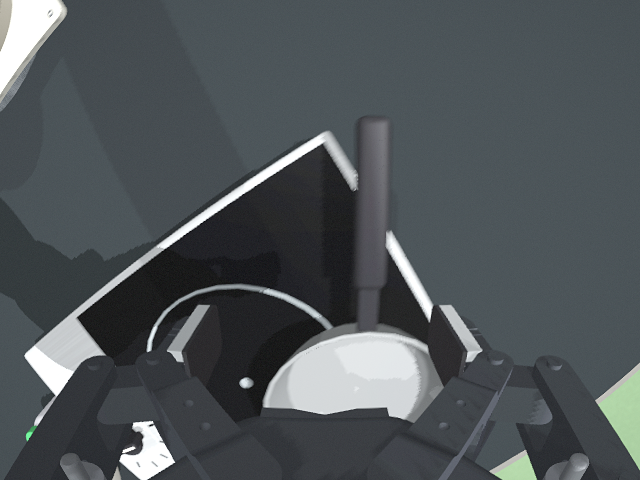

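The wrist view shows the handle from its tip at (374,118) to its root at (368,325), lying right of the jaw's mid-line. I'll cast those points to the handle height and settle the arm.

```bash
cat >> h.py <<'E'
def fish(c,u,v,z):
    K,R,t=c['intrinsics'],c['R'],c['t'];x=u-K[0,2];y=v-K[1,2];r=np.hypot(x,y);th=r/K[0,0]
    d=R.T@np.array([np.sin(th)*x/r,np.sin(th)*y/r,np.cos(th)]);C=-R.T@t
    return C+d*(z-C[2])/d[2]
E
python3 -m inch '{"travel":[[33,3,20],[33,3,20],[33,3,20],[33,3,20],[33,3,20]],"turn":[[0,0,0],[0,0,0],[0,0,0],[0,0,0],[0,0,0]],"jaw":[1,1,1,1,1]}'
python3 to.py 0.4756 0.2451 0.2 53.7
python3 - <<'E'
from h import *
import json
c=env.camera_info('wrist')
cv2.imwrite('pics/w2.png',env.snapshot('wrist')[:,:,::-1])
np.savez('w2.npz',**c)
E
```

```text
time: 2.28
position: [0.4762, 0.2422, 0.2004]
ee_rot: [-0.632, 0.632, 0.317, -0.317]
contact_force: [0.6, -0.9, -0.0]
width: 0.0855
t 2.28 P [0.4762 0.2422 0.2004] xang 53.29 w 0.0855 F [ 0.6 -0.9 -0. ] tau [0.03 0.01 0.  ] j6 0.95
travel mm [1.9 0.4 2.2] turn [-0.     -0.0071 -0.0004] y-turn -0.0071
```

View pics/w2.png

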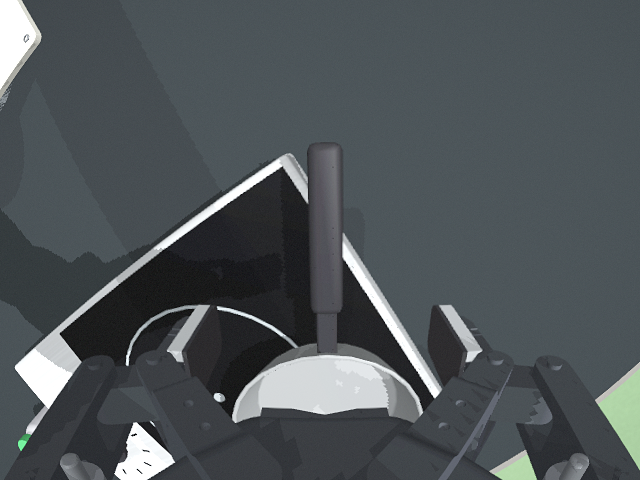

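The handle is now centred: tip at (325,142), end of the grip at (325,312), root at (327,352), and the jaws are either side.

Run:
```python
from h import *
c=dict(np.load('w2.npz'))
q=[fish(c,*p,.099) for p in [(325,144),(325.5,230),(327,310),(327,350)]];print(np.array(q).round(4))
d=q[0]-q[2];print(np.degrees(np.arctan2(d[1],d[0])), np.linalg.norm(d[:2]))
for a in q:print(np.hypot(*(a-np.array([.6207,.1385,.099]))[:2]))
u=d/np.linalg.norm(d[:2]);n=np.array([-u[1],u[0]]);print('pan perp offset',n@(np.array([.6207,.1385])-q[1][:2]))
print(fish(c,219,398,.05))
```

```text
[[0.4233 0.2839 0.099 ]
 [0.4696 0.2498 0.099 ]
 [0.5184 0.2149 0.099 ]
 [0.5464 0.1942 0.099 ]]
144.0488509228027 0.11748913331365748
0.24515322801752254
0.18765716458445852
0.12766995936782344
0.09285249601576588
pan perp offset 0.0013826381326774485
[0.55705055 0.04784246 0.05      ]
```

```bash
python3 -m inch '{"travel":[[2,40,1],[2,80,1],[2,115,1],[2,128,1],[2,128,1],[2,128,1]],"turn":[[0,-0.01,0],[0,-0.01,0],[0,-0.01,0],[0,-0.01,0],[0,-0.01,0],[0,-0.01,0]],"jaw":[1,1,1,1,1,1]}'
python3 -m inch '{"travel":[[0,0,0],[0,0,0],[0,0,0],[0,0,0],[0,0,0],[0,0,0],[0,0,0],[0,0,0]],"turn":[[0,0,0],[0,0,0],[0,0,0],[0,0,0],[0,0,0],[0,0,0],[0,0,0],[0,0,0]],"jaw":[-1,-1,-1,-1,-1,-1,-1,-1]}' 50
python3 to.py 0.4114 0.1556 0.072 54
```

```text
time: 2.83
position: [0.4768, 0.2445, 0.0726]
ee_rot: [0.63, -0.63, -0.32, 0.32]
contact_force: [0.2, 0.3, 0.3]
width: 0.0853
time: 3.5
position: [0.4767, 0.2453, 0.0728]
ee_rot: [-0.63, 0.63, 0.321, -0.32]
contact_force: [-1.6, -0.8, 5.5]
width: 0.023
t 3.5 P [0.4767 0.2453 0.0728] xang 53.91 w 0.023 F [-1.6 -0.8  5.5] tau [-0.19  0.26 -0.27] j6 0.95
travel mm [-1.11e+02  8.00e-01 -1.00e-01] turn [ 0.0002 -0.0016  0.0003] y-turn -0.0016
```

```bash
python3 -m inch '{"travel":[[0,-1,0],[-4,-1,0],[-14,-1,0],[-28,-1,0],[-42,-1,0],[-56,-1,0],[-70,-1,0],[-84,-1,0],[-98,-1,-1],[-107,-1,-1]],"turn":[[0,0,0],[0,0,0],[0,0,0],[0,0,0],[0,0,0],[0,0,0],[0,0,0],[0,0,0],[0,0,0],[0,0,0]],"jaw":[-1,-1,-1,-1,-1,-1,-1,-1,-1,-1]}' 110
python3 -m inch '{"travel":[[-3,0,0],[-3,0,0],[-3,0,0],[-3,0,0]],"turn":[[0,0,0],[0,0,0],[0,0,0],[0,0,0]],"jaw":[-1,-1,-1,-1]}' 110
python3 to.py 0.4114 0.1556 0.072 54
python3 - <<'E'
from h import *
for n in ['top','scene']:cv2.imwrite(f'pics/{n}3.png',env.snapshot(n)[:,:,::-1])
im=cv2.imread('pics/top3.png');cv2.imwrite('pics/crop3.png',cv2.resize(im[140:335,110:410],None,fx=2.6,fy=2.6,interpolation=cv2.INTER_CUBIC))
E
```

```text
time: 4.33
position: [0.4138, 0.1575, 0.0734]
ee_rot: [0.63, -0.63, -0.321, 0.321]
contact_force: [2.2, 2.3, -1.8]
width: 0.0223
time: 4.67
position: [0.4126, 0.1558, 0.0734]
ee_rot: [-0.63, 0.63, 0.32, -0.321]
contact_force: [-2.5, -0.5, 4.1]
width: 0.022
t 4.67 P [0.4126 0.1558 0.0734] xang 53.88 w 0.022 F [-2.5 -0.5  4.1] tau [-0.1   0.41 -0.2 ] j6 0.8
travel mm [-0.9  1.4  0.8] turn [-0.0003 -0.002  -0.0007] y-turn -0.002
```

View pics/crop3.png

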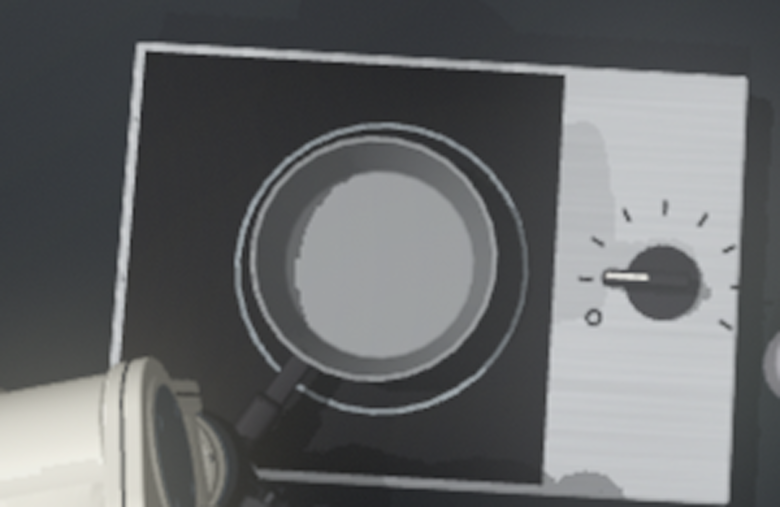

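View pics/scene3.png

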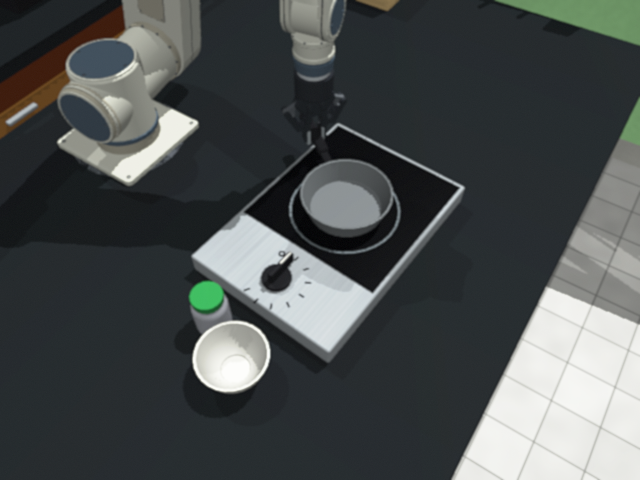

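The pan now stands nearly centred in the circle: in the enlarged top crop its rim spans columns 250–497 and rows 136–381. I'll compute its offset.

Run:
```python
from h import *
c=env.camera_info('top')
p=ray(c,373.5/2.6+109.7,258.5/2.6+139.7,.098);print(p, (p[:2]-np.array([.5565,.0485]))*1000)
c=env.camera_info('scene');im=cv2.imread('pics/scene3.png')
print('proj target rim pts',[proj(c,[.5565+.088*np.cos(a),.0485+.088*np.sin(a),.098]).round(1) for a in np.radians([-4,86,176,266])])
cv2.imwrite('pics/c3.png',cv2.resize(im[140:260,270:420],None,fx=5,fy=5,interpolation=cv2.INTER_CUBIC))
```

```text
[0.55790115 0.05060347 0.098     ] [1.40115254 2.10347332]
proj target rim pts [array([385.2, 213.2]), array([372.2, 164.8]), array([309.4, 171.2]), array([318. , 220.4])]
```

Run:
```python
from h import *
c=env.camera_info('scene');im=cv2.imread('pics/scene3.png')
for ctr,col in [((.5565,.0485),(0,255,0)),((.5595,.055),(0,0,255))]:
  for a in np.linspace(0,2*np.pi,60):
    u=((proj(c,[ctr[0]+.088*np.cos(a),ctr[1]+.088*np.sin(a),.098])-[270,140])*5).astype(int)
    big=cv2.imread('pics/c3.png') if a==0 and col[1] else big
    cv2.circle(big,tuple(int(i) for i in u),2,col,-1)
cv2.imwrite('pics/c3o.png',big)
```

```text
(no output)
```

View pics/c3o.png

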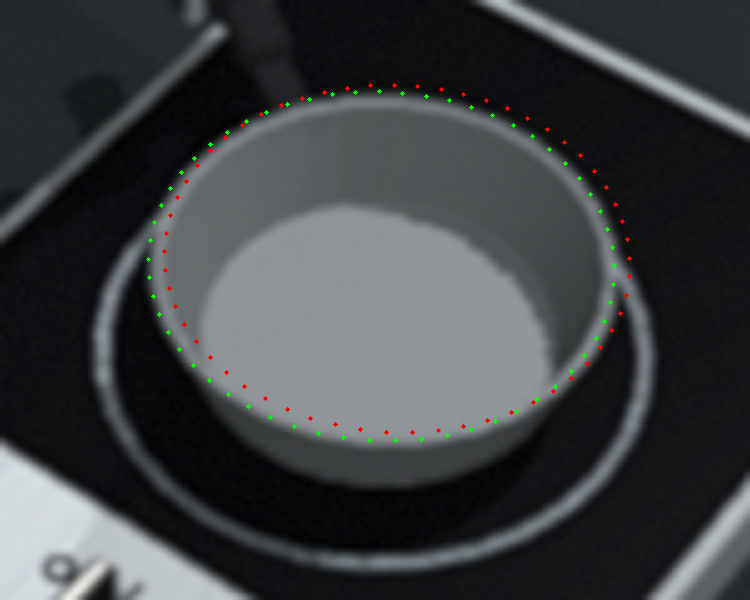

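The rim fits the target to within 3 mm and the pan is level. Now I release slowly and go straight up.

```bash
python3 -m inch '{"travel":[[0,1,0],[0,1,0],[0,1,0],[0,1,0],[0,1,0],[0,1,0],[0,1,0],[0,1,0]],"turn":[[0,0,0],[0,0,0],[0,0,0],[0,0,0],[0,0,0],[0,0,0],[0,0,0],[0,0,0]],"jaw":[-0.3,-0.2,0,0.3,0.6,0.8,0.8,0.8]}' 30
python3 -m inch '{"travel":[[0,-5,0],[0,-20,0],[0,-60,0],[0,-100,0],[0,-140,0],[0,-140,0]],"turn":[[0,0,0],[0,0,0],[0,0,0],[0,0,0],[0,0,0],[0,0,0]],"jaw":[0.8,0.8,0.8,0.8,0.8,0.8]}'
python3 to.py 0.5415 -0.1586 0.18 176
```

```text
time: 5.43
position: [0.4127, 0.1558, 0.0724]
ee_rot: [-0.63, 0.63, 0.321, -0.321]
contact_force: [-1.2, -0.5, 0.2]
width: 0.0768
time: 5.93
position: [0.4151, 0.1563, 0.2197]
ee_rot: [-0.629, 0.631, 0.324, -0.317]
contact_force: [0.8, -0.3, 1.7]
width: 0.0768
t 5.93 P [0.4151 0.1563 0.2197] xang 53.93 w 0.0768 F [ 0.8 -0.3  1.7] tau [-0.   -0.03  0.  ] j6 0.8
travel mm [-180.4   40.5 -287.3] turn [ 0.0123 -2.1306 -0.0033] y-turn -2.1306
```

```bash
python3 -m inch '{"travel":[[-180,20,-287],[-180,20,-287],[-180,20,-287],[-180,20,-287],[-180,20,-287],[-180,20,-287],[-180,20,-287],[-180,20,-287],[-180,20,-287],[-180,20,-287]],"turn":[[0,-1.1,0],[0,-1.1,0],[0,-1.1,0],[0,-1.1,0],[0,-1.1,0],[0,-1.1,0],[0,-1.1,0],[0,-1.1,0],[0,-1.1,0],[0,-1.1,0]],"jaw":[0,0,0,0,0,0,0,0,0,0]}'
python3 to.py 0.5415 -0.1586 0.18 176
```

```text
time: 6.77
position: [0.5404, -0.1644, 0.1913]
ee_rot: [0.369, -0.369, -0.603, 0.604]
contact_force: [-1.0, 0.6, -0.2]
width: 0.0429
t 6.77 P [ 0.5404 -0.1644  0.1913] xang 117.09 w 0.0429 F [-1.   0.6 -0.2] tau [-0.01  0.06  0.01] j6 -0.92
travel mm [ 4.7 11.3 -3.7] turn [-1.2000e-03 -1.0281e+00 -7.0000e-04] y-turn -1.0281
```

```bash
python3 -m inch '{"travel":[[5,5,-4],[5,5,-4],[5,5,-4],[5,5,-4],[5,5,-4],[5,5,-4],[5,5,-4],[5,5,-4],[5,5,-4],[5,5,-4]],"turn":[[0,-1.03,0],[0,-1.03,0],[0,-1.03,0],[0,-1.03,0],[0,-1.03,0],[0,-1.03,0],[0,-1.03,0],[0,-1.03,0],[0,-1.03,0],[0,-1.03,0]],"jaw":[0,0,0,0,0,0,0,0,0,0]}'
python3 to.py 0.5415 -0.1586 0.18 176
python3 - <<'E'
from h import *
c=env.camera_info('wrist')
cv2.imwrite('pics/w4.png',env.snapshot('wrist')[:,:,::-1])
np.savez('w4.npz',**c)
E
```

```text
time: 7.6
position: [0.5399, -0.1524, 0.1877]
ee_rot: [0.024, -0.024, -0.707, 0.707]
contact_force: [-0.1, 0.1, 0.3]
width: 0.0426
t 7.6 P [ 0.5399 -0.1524  0.1877] xang 176.04 w 0.0426 F [-0.1  0.1  0.3] tau [-0.06  0.04 -0.01] j6 -1.93
travel mm [-2.   7.7  6.1] turn [-0.0001  0.0006 -0.0001] y-turn 0.0006
```

View pics/w4.png

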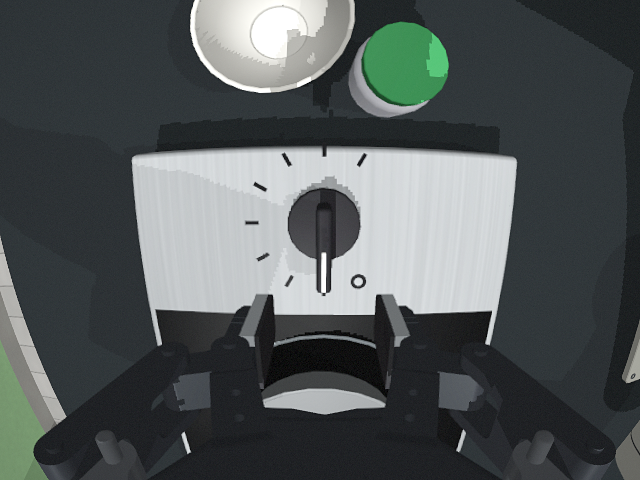

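The wrist view shows the lever upright in the image, from (324,205) to its white-lined end at (324,291). The disc centre is at about (324,224), and off is at (358,281), one step away, so the dial is in position 1.

Run:
```python
from h import *
c=dict(np.load('w4.npz'))
a=fish(c,324,207,.085);b=fish(c,324,291,.085);print(a,b,np.linalg.norm(b-a));d=b-a;print(np.degrees(np.arctan2(d[1],d[0])));print('axis from lever',a+d*18/63)
print('disc',fish(c,324,223,.06))
A=[fish(c,*p,.05) for p in [(287,159),(260,187),(251,222),(263,257),(324,152),(362,160),(358,281)]]
P=np.array(A)[:,:2];M=np.c_[2*P,np.ones(len(P))];s=np.linalg.lstsq(M,(P**2).sum(1),rcond=None)[0];print('marks centre',s[:2],np.sqrt(s[2]+s[0]**2+s[1]**2))
```

```text
[ 0.53930798 -0.17744483  0.085     ] [ 0.54351213 -0.11662537  0.085     ] 0.060964596496904416
86.04572025704313
axis from lever [ 0.54050917 -0.16006784  0.085     ]
disc [ 0.54051558 -0.16048116  0.06      ]
marks centre [ 0.54130876 -0.15808157] 0.05595956515655857
```

```bash
python3 -m inch '{"travel":[[-1,0,7],[-1,40,7],[-1,80,7],[-1,110,7],[-1,120,7],[-1,123,7],[-1,123,7]],"turn":[[0,0,0],[0,0,0],[0,0,0],[0,0,0],[0,0,0],[0,0,0],[0,0,0]],"jaw":[0,0,0,0,0,0,0]}'
python3 to.py 0.541 -0.159 0.064 176
```

```text
time: 8.23
position: [0.5407, -0.1598, 0.0648]
ee_rot: [-0.025, 0.025, 0.707, -0.707]
contact_force: [0.2, -0.6, 0.3]
width: 0.0429
t 8.23 P [ 0.5407 -0.1598  0.0648] xang 175.92 w 0.0429 F [ 0.2 -0.6  0.3] tau [ 0.02 -0.07 -0.02] j6 -1.94
travel mm [-0.2  0.8 -0.9] turn [ 0.     -0.0015  0.0002] y-turn -0.0015
```

```bash
python3 -m inch '{"travel":[[0,0,0],[0,0,0],[0,0,0],[0,0,0],[0,0,0],[0,0,0]],"turn":[[0,0,0],[0,0,0],[0,0,0],[0,0,0],[0,0,0],[0,0,0]],"jaw":[-1,-1,-1,-1,-1,-1]}' 50
python3 to.py 0.541 -0.159 0.064 56
```

```text
time: 8.73
position: [0.5401, -0.1598, 0.0664]
ee_rot: [0.025, -0.025, -0.706, 0.707]
contact_force: [-7.0, 0.3, 9.1]
width: 0.0101
t 8.73 P [ 0.5401 -0.1598  0.0664] xang 175.94 w 0.0101 F [-7.   0.3  9.1] tau [-0.04  1.38  0.02] j6 -1.94
travel mm [-0.8  2.4 -0.9] turn [-1.0000e-04  2.0933e+00 -2.1000e-03] y-turn 2.0933
```

```bash
python3 -m inch '{"travel":[[0,-2,0],[0,-2,0],[0,-2,0],[0,-2,0],[0,-2,0],[0,-2,0],[0,-2,0],[0,-2,0],[0,-2,0],[0,-2,0]],"turn":[[0,0,0],[0,0.1,0],[0,0.2,0],[0,0.3,0],[0,0.4,0],[0,0.5,0],[0,0.6,0],[0,0.7,0],[0,0.8,0],[0,0.8,0]],"jaw":[-1,-1,-1,-1,-1,-1,-1,-1,-1,-1]}' 70
python3 to.py 0.541 -0.159 0.066 56
```

```text
time: 9.57
position: [0.5396, -0.1597, 0.0666]
ee_rot: [0.3, -0.299, -0.64, 0.641]
contact_force: [-5.4, -2.1, -4.6]
width: 0.0093
t 9.57 P [ 0.5396 -0.1597  0.0666] xang 129.84 w 0.0093 F [-5.4 -2.1 -4.6] tau [-0.57  1.02 -0.04] j6 -1.13
travel mm [-0.4  0.6 -1.5] turn [-1.8000e-03  1.2887e+00 -5.0000e-04] y-turn 1.2887
```

```bash
python3 -m inch '{"travel":[[0,0,-1],[0,0,-1],[0,0,-1],[0,0,-1],[0,0,-1],[0,0,-1],[0,0,-1],[0,0,-1],[0,0,-1],[0,0,-1]],"turn":[[0,0.1,0],[0,0.2,0],[0,0.3,0],[0,0.4,0],[0,0.5,0],[0,0.6,0],[0,0.7,0],[0,0.8,0],[0,0.9,0],[0,0.9,0]],"jaw":[-1,-1,-1,-1,-1,-1,-1,-1,-1,-1]}'
python3 to.py 0.541 -0.159 0.066 56
python3 - <<'E'
from h import *
im=env.snapshot('top')[:,:,::-1]
cv2.imwrite('pics/t5.png',cv2.resize(im[140:335,110:410],None,fx=2.6,fy=2.6,interpolation=cv2.INTER_CUBIC))
c=env.camera_info('wrist')
cv2.imwrite('pics/w5.png',env.snapshot('wrist')[:,:,::-1])
E
```

```text
time: 10.4
position: [0.5394, -0.159, 0.0665]
ee_rot: [0.549, -0.548, -0.446, 0.448]
contact_force: [-9.2, -3.1, -1.5]
width: 0.0095
t 10.4 P [ 0.5394 -0.159   0.0665] xang 78.35 w 0.0095 F [-9.2 -3.1 -1.5] tau [-0.74  2.    0.02] j6 -0.23
travel mm [ 0.4  0.5 -1.6] turn [-0.003   0.3901 -0.002 ] y-turn 0.3901
```

View pics/w5.png

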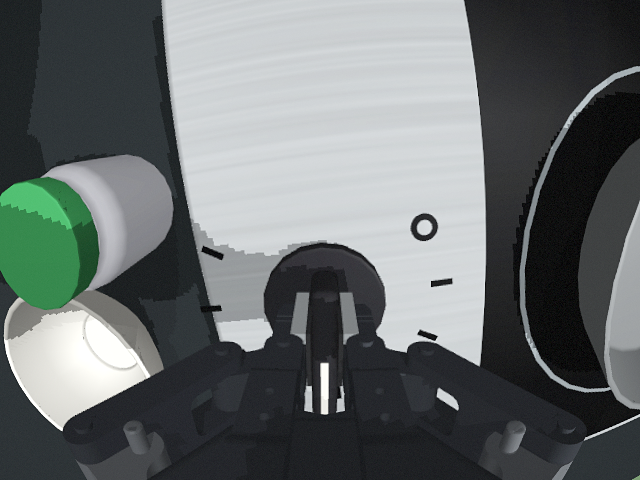

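The lever stays in the jaws: the white line is at (324,390) and aligned with the pads. I'll finish the last 0.39 rad and release.

```bash
python3 -m inch '{"travel":[[0,0,-1],[0,0,-1],[0,0,-1],[0,0,-1],[0,0,-1],[0,0,-1],[0,0,-1]],"turn":[[0,0.1,0],[0,0.2,0],[0,0.3,0],[0,0.39,0],[0,0.4,0],[0,0.4,0],[0,0.4,0]],"jaw":[-1,-1,-1,-1,-1,-1,-1]}'
python3 to.py 0.541 -0.159 0.066 56
python3 -m inch '{"travel":[[0,0,0],[0,0,0],[0,0,0],[0,0,0],[0,0,0],[0,0,0]],"turn":[[0,0,0],[0,0,0],[0,0,0],[0,0,0],[0,0,0],[0,0,0]],"jaw":[-0.6,-0.4,-0.2,0,0,0]}' 30
python3 -m inch '{"travel":[[0,-10,0],[0,-40,0],[0,-80,0],[0,-120,0],[0,-150,0],[0,-150,0]],"turn":[[0,0,0],[0,0,0],[0,0,0],[0,0,0],[0,0,0],[0,0,0]],"jaw":[0,0,0,0,0,0]}'
python3 - <<'E'
from h import *
c=env.camera_info('wrist')
cv2.imwrite('pics/w6.png',env.snapshot('wrist')[:,:,::-1])
np.savez('w6.npz',**c)
E
```

```text
time: 11.08
position: [0.5395, -0.1588, 0.0665]
ee_rot: [0.626, -0.624, -0.329, 0.332]
contact_force: [-12.7, -1.3, 1.9]
width: 0.009
t 11.08 P [ 0.5395 -0.1588  0.0665] xang 55.79 w 0.009 F [-12.7  -1.3   1.9] tau [-0.3   2.8  -0.05] j6 0.16
travel mm [ 0.6  0.5 -1.4] turn [-0.0041 -0.0037 -0.0028] y-turn -0.0037
time: 11.58
position: [0.5425, -0.159, 0.0667]
ee_rot: [-0.625, 0.625, 0.33, -0.33]
contact_force: [-0.3, -0.1, 0.2]
width: 0.0426
time: 12.08
position: [0.5441, -0.1598, 0.2239]
ee_rot: [-0.622, 0.628, 0.332, -0.328]
contact_force: [-0.4, 0.7, -0.0]
width: 0.0426
```

View pics/w6.png

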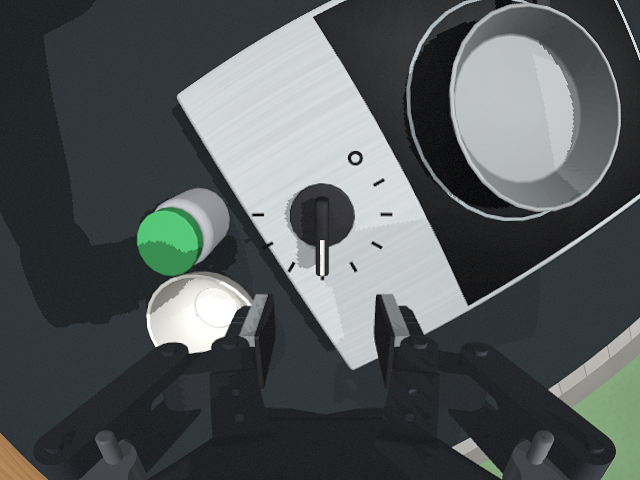

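Going round from off at (355,158), lines 1 to 4 are at (379,182), (386,214), (377,245) and (353,267). The lever covers the next mark at (322,277), so it is at position 5. One last check of the pan from the fixed cameras.

```bash
python3 -m inch '{"travel":[[-30,-40,-40],[-60,-40,-80],[-60,-40,-80],[-60,-40,-80],[-60,-40,-80],[-60,-40,-80]],"turn":[[0,0,0],[0,0,0],[0,0,0],[0,0,0],[0,0,0],[0,0,0]],"jaw":[0,0,0,0,0,0]}'
python3 - <<'E'
from h import *
print(env.sense()['contact_force'],env.sense()['position'])
im=env.snapshot('top')[:,:,::-1]
cv2.imwrite('pics/t7.png',cv2.resize(im[140:335,110:410],None,fx=2.6,fy=2.6,interpolation=cv2.INTER_CUBIC))
cv2.imwrite('pics/s7.png',env.snapshot('scene')[:,:,::-1])
c=dict(np.load('w6.npz'));a=fish(c,322,200,.085);b=fish(c,322,276,.085);d=b-a;print('lever deg',np.degrees(np.arctan2(d[1],d[0])),'expected about -34')
E
```

```text
time: 12.63
position: [0.5739, -0.2534, 0.2556]
ee_rot: [0.626, -0.625, -0.33, 0.33]
contact_force: [-0.8, -0.3, -0.4]
width: 0.0425
[-0.84954216 -0.29345614 -0.35801133] [ 0.57389218 -0.25339526  0.25559782]
lever deg -34.425379146743985 expected about -34
```

View pics/t7.png

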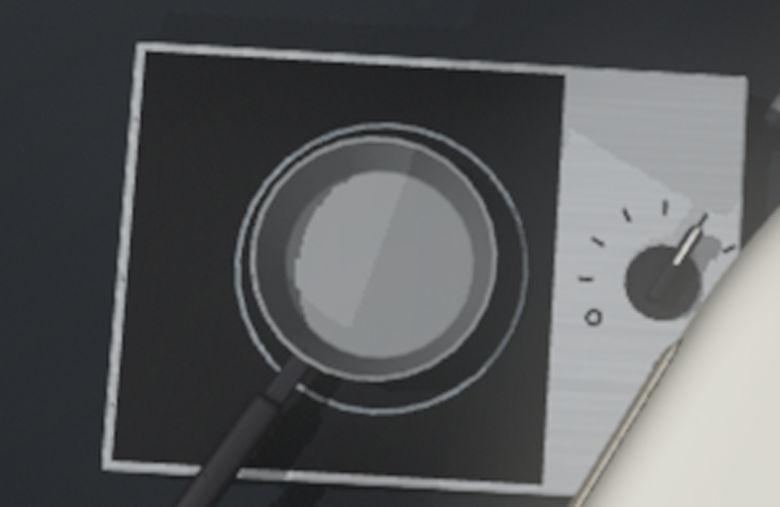

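View pics/s7.png

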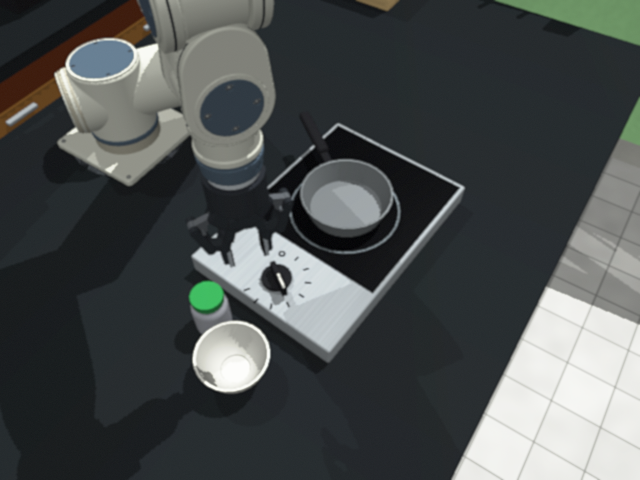

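The pan's rim is unchanged from before: crop columns 250–497, rows 136–381. The dial lever points at the fifth line, and the bowl and jar are where they started. The arm is clear at z = 0.256.

```bash
python3 -c "
from workcell import env
env.hand_in()"
```

```text
the job is handed in; nothing more can be done
```

The pan stands centred in the printed circle and the dial is at position 5; I handed the job in at about 12.7 s of the 54 s. The hand-in gives no verdict, so this rests on my own checks.

- **Pan:** I gripped the handle, slid the pan about 110 mm across the glass and let go. The top view puts its axis about 2.5 mm from the circle's centre, and the scene view agreed to about 3 mm with the rim level. It had not moved when I looked again at the end.
- **Dial:** It started in position 1. I gripped the lever at the axis and turned it four clicks clockwise. After release the lever measured -34.4 degrees against an expected -34, and it lies on the fifth line.
- **Bowl and jar:** They look unmoved in the last scene picture. I did not measure their positions again.
- **Arm:** The gripper is empty and about 0.17 m above the dial's lever, with the wrist force reading close to zero.

The fingertips pressed lightly on the dial disc when they closed on the lever (about 9 N upward), so I raised the tool before turning. At the end of the turn there was about 13 N of side force, and it was gone after release.

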